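Pump the router's oiler until its pin pops out

TASK

Oil the bench router's slides before its next job: with the fingertips, press the round black knob on top of the hand oil pump all the way down and let it spring right back up, stroke after stroke, until the steel indicator pin at the end of the metering block pops fully out, and leave the knob up. Only push the knob, never grip it; do not touch the pin or press the emergency stop, and leave the tools and bottles around it where they are.

Things in the scene. Friction and masses are not known exactly. Their poses are not given: they have to be found in the camera images.
- plunger (a joint): how far the pump's plunger is pressed, m: 0 = up at rest, 0.028 = fully down on its hard stop. It moves straight down and a spring pushes it up: about 3 N at the top, 9 N at the bottom, 2 to 5 N more while it moves down; let go, it is back up within 0.5 s. A stroke counts as full when it goes at least 22 mm down and comes back to within 1 mm of the top; short strokes move less oil or none.
- knob_top (a point): centre of the top of the plunger's black plastic knob (a slightly domed mushroom, 44 mm across, 24 mm high, on a 12 mm steel rod). At rest it stands 207 mm above the bench; it moves with the knob; z up. Below it is the pump, an upright clear oil reservoir 72 mm across with an aluminium head and foot 86 mm across. The router itself stands to its left (+y of this point), from 85 mm on, up to 290 mm high.
- pin (a joint): how far the indicator pin has come out, m: below 0.003 = in, 0.025 = fully out. It stays in while oil fills the block and pops out all at once on the last full stroke, driven by its own spring, and then stays out. How many full strokes that takes (3 to 6) depends on where the last oiling stopped.
- pin_tip (a point): outer end of the indicator pin, a bare steel pin 10 mm across that lies level, 43 mm above the bench, in a dark round boss 24 mm across on the end of the metering block (a 36 x 71 x 36 mm aluminium block with three brass nipples on top, about 90 mm from the pump's axis on the side away from the robot). Its y axis points into the block: the pin comes out along -y, towards the robot's right, 25 mm.
- estop (a joint): travel of the red emergency stop, m: 0 = up, 0.005 = pressed.
- estop_top (a point): top of the emergency stop, a red button 36 mm across in a yellow ring on a grey box, 71 mm above the bench, about 130 mm from the pump's axis on the robot's side. Leave it alone.
- oil_bottle: white oil bottle with a black cap, 48 mm across, 125 mm high, near the pump; origin at the centre of its underside. Leave it.
- collet_nut: steel nut 34 mm across, 20 mm high, on the pump's base plate; origin under its centre. Leave it.
- spanner: steel spanner, 150 mm long, lying flat near the pump; origin under its middle. Leave it.
- screwdriver: yellow screwdriver, 200 mm long, lying on the robot's side of the pump; origin under its middle. Leave it.
- glue_bottle: white glue bottle with a green cap, 68 mm across, 190 mm high, to the right; origin at the centre of its underside. Leave it.
- bit_block: dark wooden block, 50 x 100 x 30 mm, with three router bits standing in it (64 to 72 mm high in all), on the router's plywood bed; origin under its centre. Leave it.
- drill: yellow and black cordless drill standing on its battery, 195 mm high, to the right; origin under its battery's centre. Leave it.

How it is judged:
By the outcome, as a careful person would: the job done as asked, in the order asked, and still so for the second after the job is handed in, with the robot touching nothing.
It also fails if it takes over 48 s, if anything falls off the work surface, if the arm or the gripper's body presses on something with over 40 N, if the wrist force passes 120 N, or if a joint passes its speed limit or range.

ROBOT

A 6-joint arm with a two-finger parallel gripper is mounted at the origin on the work surface. World frame = base frame: x ahead of the robot, y to its left, z up, the work surface at z = 0. Lengths are in m, angles in rad, forces in N, time in s.
With the tool pointing down it reaches from about 0.25 to 0.725 m from the base axis. Payload 4 kg.
Tool frame: the origin (TCP) lies midway between the tips of the shut fingers; the grasp point (between the pads) lies 19 mm behind it (bot.grip_point_offset is the distance from the TCP to the grasp point, in m); z points along the fingers, y is the line along which they close (so a half turn about z gives the same grasp; the last joint's range is limited). The gripper opens to 85 mm and grips with 20 to 120 N. Pads are 22 mm wide; open, the fingers measure 114 mm over their backs; the gripper's body (76 mm by 85 mm) begins 54 mm behind the grasp point. The pads swing forward as they close: fully open they stand 13 mm farther back than shut.
Start: joints at [-1.129, 0.241, 0.005, 1.335, 0, 1.571], TCP at [0.214, -0.452, 0.231] pointing down, gripper open.
Joint ranges: [-2.72, 2.72], [-1.05, 1.87], [-1.09, 1.28], [-1.99, 2.15], [-1.42, 1.44], [-3.14, 3.14]. Speed limits (rad/s): [2.79, 2.79, 3.14, 3.14, 3.14, 3.14].

INTERFACE

Orientations are given as a unit quaternion [x, y, z, w].
In Python, from workcell import bot gives the robot as it stands.
- The arm moves only by the tool step_arm, never from a script. Its argument "targets" is text: rows parted by semicolons, each of 7 numbers parted by spaces: the opening, from -1 (shut) to 1 (fully open), so that 0 is half open, then the shift along the world's x, y, z normalised to -1 to 1, where 1 is 0.5 m, then the turn, a rotation vector about the world's x, y, z normalised to -1 to 1, where 1 is pi/4 rad. In form: gripper x y z wx wy wz; .... A call has 1 to 10 rows; each row is the pose to reach, as a shift and turn from the pose commanded when the call began; what a row does not reach only later rows make up. A row lasts 1/12 s, in which the tool goes at most 41.7 mm and 7.16 degrees, less where a joint would pass 70% of its speed; a pose out of reach is approached as far as the arm can. A call with a number of a shift or a turn outside -1 to 1 is refused whole. A call with a gripper value outside its range is refused whole. The fingers move at their own pace and stop on an object; the grip force is fixed at half the most. Time passes only in rows, so rows that repeat a pose let the fingers close. It gives the time, the measured TCP pose, the force, the opening and the grip force at its end, in the units of the state.
- bot.get_obs(): the state, without advancing time (a new reading comes with each control period).
- bot.camera(name): name is "side" or "top" or "wrist"; returns the picture (400x640x3 uint8, red, green, blue); there is no depth.
- bot.camera_info(name): a dict with "vertical_fov" (degrees; the focal length in pixels is half the picture's height over the tangent of half this angle, whatever the lens; pixels are square), "cx", "cy" (the principal point, pixels), "pose" (4x4, takes a point from camera to world coordinates). Camera axes: x right, y up, looking along -z (the intrinsics and any distortion apply to the point x, -y, -z); pixel columns grow to the right and rows downward; lengths in m; the calibration is good to about 2 mm. A picture is of the moment at which its call begins: read the wrist's pose just before it. camera_info takes no time and is no camera call; for the wrist camera it gives the pose at the moment of the call.
- bot.job_done(): hands the job in; it is judged then, once.
The state is a dict: "clock": time; "joint_pos": joint angles; "joint_vel": joint speeds; "tau": joint torques, N m; "eef_pos": TCP position; "tool_rot": TCP orientation; "ft_force": force on the tool from outside, world axes, zero at the start; "ft_torque": the same for the moment, N m; "grip_width": finger opening in m; "grasp_force": force on a finger pad.
Only numpy, scipy, OpenCV 4.12 (cv2) and the standard library are available. Lean on these libraries where they do the work, as an engineer would, in place of code of your own. Each camera call takes 0.05 s, during which the arm holds its last target. There are 200 camera calls.

## Working session

There is one attempt and no reset: what is moved stays moved. The work goes in short steps, Python scripts to look and compute and a tool call to move; the robot and the scene stay as the last step left them, time stands still between calls to the robot, and variables do not carry over. Pictures are saved under pics/ and viewed, at most 10 in all, crops included, and the job is handed in when it is done.

Besides the shell and the picture viewer there is one more tool, called after "Request:" as name(argument=value, ...), one argument or row to a line, values as JSON. step_arm: Moves the arm, as the interface text tells. Scaled input: -1 to 1 covers 0.5 m each way for a shift and pi/4 rad each way for a turn. Its arguments: {"type":"object","properties":{"targets":{"type":"string"}},"required":["targets"]}

```bash
mkdir -p pics; python3 - <<'E'
from workcell import bot
import cv2
for n in("side","top"):
    im=bot.camera(n); cv2.imwrite(f"pics/{n}0.png",im[:,:,::-1])
    i=bot.camera_info(n); print(n,i)
o=bot.get_obs(); print(o["clock"],o["eef_pos"],o["tool_rot"],o["ft_force"],o["grip_width"])
E
```

```text
side {'vertical_fov': 50.433177155100196, 'cx': 321.44170950156473, 'cy': 202.6120316275972, 'pose': array([[-0.99112515,  0.06227065, -0.11744488,  0.44123417],
       [-0.1319422 , -0.56844272,  0.81207397,  0.8134396 ],
       [-0.01619232,  0.82036287,  0.57161401,  0.77630287],
       [ 0.        ,  0.        ,  0.        ,  1.        ]])}
top {'vertical_fov': 43.95303882594874, 'cx': 332.05019540390674, 'cy': 198.8428272431646, 'pose': array([[-0.01051872,  0.98251357, -0.18589365,  0.33705248],
       [-0.99953054, -0.01568097, -0.0263214 , -0.10055124],
       [-0.02877612,  0.18552951,  0.98221725,  1.22538975],
       [ 0.        ,  0.        ,  0.        ,  1.        ]])}
0.1 [ 0.21354968 -0.45147792  0.23049277] [ 9.75695119e-01  2.19130399e-01 -2.07324945e-04 -9.27203228e-04] [-1.04571467 -0.4921376   0.35090672] 0.08539412786823444
```

View pics/side0.png

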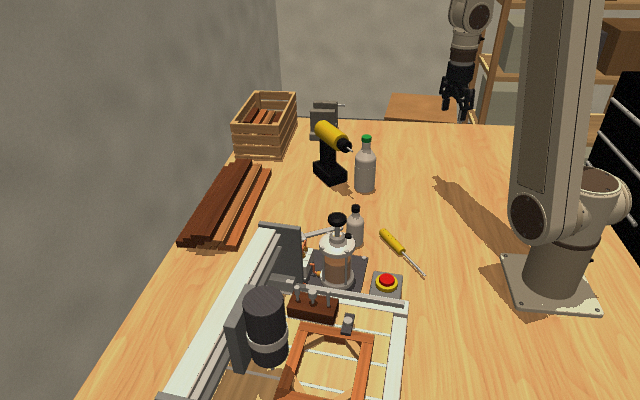

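View pics/top0.png

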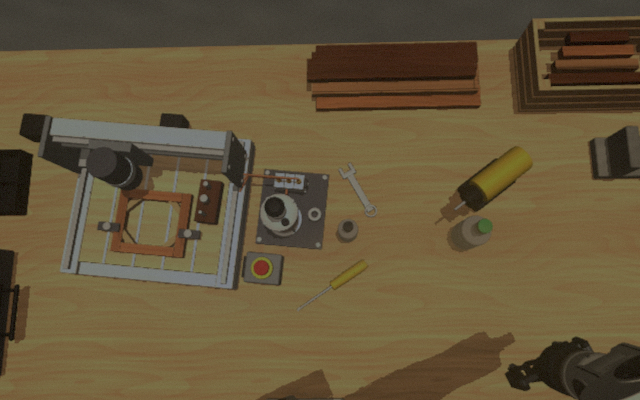

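The side view shows the knob near (337,219) and the oil bottle just behind it. In the top view the knob is near (275,207), the metering block at (290,182) and the e-stop at (262,268). I'll measure these next.

```bash
cat > h.py <<'E'
from workcell import bot
import cv2, numpy as np
def ray(n,u,v):
    i=bot.camera_info(n); f=200/np.tan(np.radians(i["vertical_fov"]/2)); P=i["pose"]
    d=P[:3,:3]@np.array([(u-i["cx"])/f,-(v-i["cy"])/f,-1]); return P[:3,3],d
def onz(n,u,v,z):
    o,d=ray(n,u,v); return o+d*(z-o[2])/d[2]
def proj(n,p):
    i=bot.camera_info(n); f=200/np.tan(np.radians(i["vertical_fov"]/2)); P=i["pose"]
    q=P[:3,:3].T@(np.array(p)-P[:3,3]); return i["cx"]+f*q[0]/-q[2], i["cy"]-f*q[1]/-q[2]
E
python3 - <<'E'
from h import *
for n,(u,v),th in(("side",(337,219),45),("top",(275,207),38)):
    im=cv2.imread(f"pics/{n}0.png"); g=im.max(2); w=22
    m=np.zeros_like(g); m[v-w:v+w,u-w:u+w]=(g[v-w:v+w,u-w:u+w]<th)
    k,l,s,c=cv2.connectedComponentsWithStats(m)
    for j in range(1,k):
        if s[j,4]>20: print(n,s[j],c[j],onz(n,*c[j],.198))
    # top-surface estimate
c1=cv2.imread("pics/side0.png")[190:310,270:430]; c2=cv2.imread("pics/top0.png")[160:290,230:390]
c2=cv2.convertScaleAbs(c2,alpha=1.8)
cv2.imwrite("pics/crop.png",np.vstack([cv2.resize(c1,None,fx=2.4*1.1,fy=2.4*1.1,interpolation=2)[:290,:420],cv2.resize(c2,None,fx=2.2*1.2,fy=2.2*1.2,interpolation=2)[:300,:420]]))
for n,b in(("side",(387,281)),("top",(262,268))): print("estop",onz(n,*b,.071))
print("bottle",onz("top",347,226,.12),onz("side",355,209,.125)); print("drill,glue",onz("top",484,226,.19))
E
```

```text
side [352 205   7   8  52] [355.  208.5] [0.47911038 0.00713604 0.198     ]
side [328 213  19  14 194] [336.74742268 219.21134021] [0.51712011 0.05296335 0.198     ]
side [345 233   6   6  32] [347.625 235.5  ] [0.48806919 0.10781961 0.198     ]
top [265 199  19  18  89] [273.08988764 208.98876404] [0.51169873 0.05163837 0.198     ]
estop [0.39550414 0.10619881 0.071     ]
estop [0.39486026 0.09466047 0.071     ]
bottle [ 0.48366394 -0.10385668  0.12      ] [ 0.48373957 -0.09240142  0.125     ]
drill,glue [ 0.47028156 -0.38935804  0.19      ]
```

View pics/crop.png

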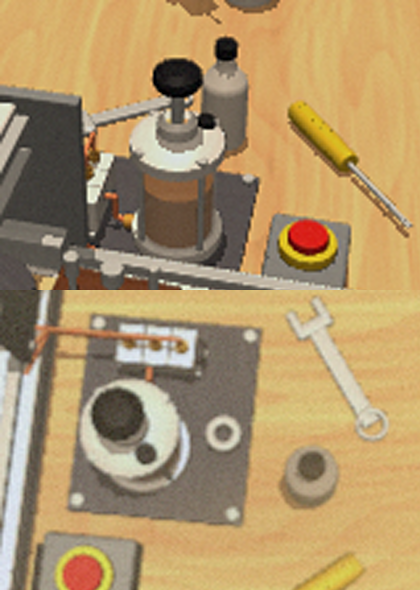

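```bash
python3 - <<'E'
from h import *
a=onz("top",275.1,206.3,.203); b=onz("side",336.9,219,.198); print(a,b)
for n,p in(("top",(261.4,266.4)),("side",(387.4,279))): print("estop",onz(n,*p,.071))
o1,d1=ray("top",275.1,206.3);o2,d2=ray("side",336.9,219)
s=np.linalg.lstsq(np.c_[d1,-d2],o2-o1,rcond=None)[0]; p,q=o1+s[0]*d1,o2+s[1]*d2; print(p,q)
t=(p+q)/2; print((t-bot.get_obs()["eef_pos"])/.5)
E
```

```text
[0.51651318 0.04672436 0.203     ] [0.51685935 0.05214027 0.198     ]
estop [0.39856066 0.0961177  0.071     ]
estop [0.39463461 0.09969022 0.071     ]
[0.51793503 0.04789121 0.19489974] [0.51727945 0.0479113  0.19478756]
[ 0.60811512  0.99875835 -0.07129824]
```

Request:
step_arm(
  targets="-1 0.03 0.05 0.08 0 0 0; -1 0.6 0.96 0.1 0 0 0; -1 0.6 0.96 0.1 0 0 0; -1 0.6 0.96 0.1 0 0 0; -1 0.6 0.96 0.1 0 0 0; -1 0.6 0.96 0.1 0 0 0; -1 0.6 0.96 0.1 0 0 0; -1 0.6 0.96 0.1 0 0 0; -1 0.6 0.96 0.1 0 0 0; -1 0.6 0.96 0.1 0 0 0",
)

```text
clock: 0.93
eef_pos: [0.4257, -0.1112, 0.2762]
tool_rot: [0.976, 0.219, -0.0, -0.0]
ft_force: [-0.1, -0.9, 0.2]
grip_width: 0.0002
grasp_force: 0.0
```

Request:
step_arm(
  targets="-1 0.18 0.31 0 0 0 0; -1 0.18 0.31 0 0 0 0; -1 0.18 0.31 0 0 0 0; -1 0.18 0.31 0 0 0 0; -1 0.18 0.31 0 0 0 0; -1 0.18 0.31 0 0 0 0; -1 0.18 0.31 0 0 0 0",
)

```text
clock: 1.52
eef_pos: [0.5149, 0.042, 0.2754]
tool_rot: [0.976, 0.22, -0.001, 0.0]
ft_force: [-0.1, -0.5, -0.0]
grip_width: 0.0001
grasp_force: 0.0
```

```bash
python3 - <<'E'
from h import *
o=bot.get_obs(); print(o["eef_pos"],o["ft_force"]); 
a=bot.camera("side"); b=bot.camera("wrist"); c=bot.camera("top")
for n,i in(("side",a),("wrist",b),("top",c)): cv2.imwrite(f"pics/{n}1.png",i[:,:,::-1])
print(proj("wrist",[.517,.049,.207]),proj("side",[.517,.049,.207]),proj("side",o["eef_pos"]))
a=cv2.resize(a[120:320,240:440],(400,400)); b=cv2.resize(b,(640,400))[:,120:520]
cv2.imwrite("pics/m1.png",np.hstack([a,b])[:,:,::-1])
E
```

```text
[0.51488676 0.04204539 0.2754112 ] [-0.06662743 -0.54554609 -0.01856048]
(np.float64(313.54584536194284), np.float64(201.90734787169183)) (np.float64(336.99917642324493), np.float64(214.96347926116087)) (np.float64(338.4460618321037), np.float64(187.78522914089106))
```

View pics/m1.png

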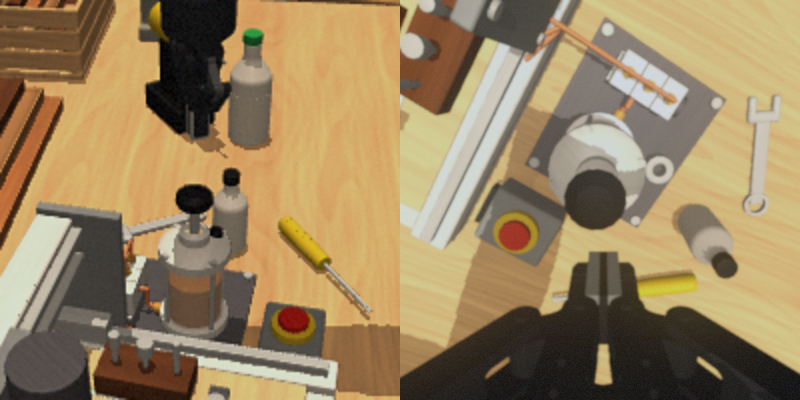

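The wrist view shows the knob at about (315,199), against a predicted (313.5,202), so the position is confirmed to within 1–2 mm. I'll do the first stroke carefully.

Request:
step_arm(
  targets="-1 0.006 0.014 -0.06 0 0 0; -1 0.006 0.014 -0.11 0 0 0; -1 0.006 0.014 -0.14 0 0 0; -1 0.006 0.014 -0.16 0 0 0; -1 0.006 0.014 -0.18 0 0 0; -1 0.006 0.014 -0.19 0 0 0; -1 0.006 0.014 -0.19 0 0 0; -1 0.006 0.014 -0.19 0 0 0",
)

```text
clock: 2.33
eef_pos: [0.5171, 0.0472, 0.183]
tool_rot: [0.976, 0.218, -0.0, 0.0]
ft_force: [-5.2, 0.5, 9.2]
grip_width: 0.0001
grasp_force: 4.2
```

Request:
step_arm(
  targets="-1 0.002 0.005 -0.012 0 0 0; -1 0.002 0.005 -0.012 0 0 0; -1 0.002 0.005 -0.012 0 0 0",
)

```text
clock: 2.58
eef_pos: [0.5187, 0.0483, 0.1787]
tool_rot: [0.976, 0.218, 0.001, 0.002]
ft_force: [-7.0, -4.9, 14.5]
grip_width: 0.0003
grasp_force: 7.4
```

Request:
step_arm(
  targets="-1 0 0 0.04 0 0 0; -1 0 0 0.08 0 0 0; -1 0 0 0.08 0 0 0; -1 0 0 0.08 0 0 0; -1 0 0 0.08 0 0 0; -1 0 0 0.08 0 0 0; -1 0 0 0.08 0 0 0; -1 0 0 0.08 0 0 0",
)

```text
clock: 3.25
eef_pos: [0.5188, 0.0511, 0.2144]
tool_rot: [0.976, 0.219, -0.001, -0.0]
ft_force: [0.6, 0.2, -1.1]
grip_width: 0.0
grasp_force: 0.0
```

```bash
python3 - <<'E'
from h import *
o=bot.get_obs(); print(o["eef_pos"],o["ft_force"])
a=bot.camera("side"); b=bot.camera("wrist"); c=bot.camera("top")
for n,i in(("side",a),("wrist",b),("top",c)): cv2.imwrite(f"pics/{n}2.png",i[:,:,::-1])
a=cv2.resize(a[190:290,290:390],(400,400)); b=cv2.resize(b,(640,400))[:,220:620]
t=np.vstack([cv2.resize(cv2.convertScaleAbs(cv2.imread(f"pics/top{k}.png")[160:195,260:330,::-1],alpha=1.7),(400,200)) for k in(0,2)])[:180*2+40]
cv2.imwrite("pics/m2.png",cv2.resize(np.hstack([a,t,b]),(800,267))[:,:,::-1])
E
```

```text
[0.5187665  0.05108892 0.21435159] [ 0.61512117  0.15993715 -1.06018668]
```

View pics/m2.png

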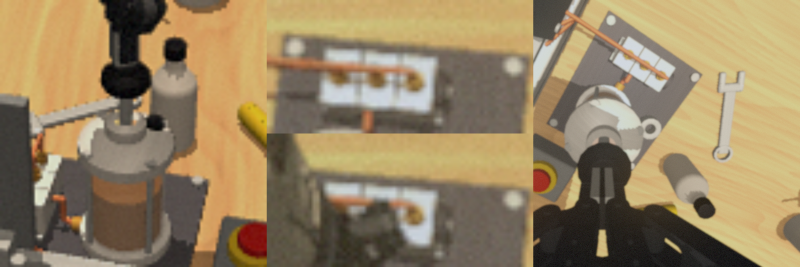

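Side view: the knob is back up just under the fingertips. Top view: only the boss shows at the block's right end, so the pin is still in. I'll carry on, checking after every stroke.

Request:
step_arm(
  targets="-1 0 0 -0.04 0 0 0; -1 0 0 -0.07 0 0 0; -1 0 0 -0.084 0 0 0; -1 0 0 -0.084 0 0 0; -1 0 0 -0.084 0 0 0; -1 0 0 -0.084 0 0 0",
)

```text
clock: 3.9
eef_pos: [0.5218, 0.0515, 0.1786]
tool_rot: [0.976, 0.219, 0.004, 0.001]
ft_force: [-4.4, 0.2, 23.3]
grip_width: -0.0
grasp_force: 11.5
```

Request:
step_arm(
  targets="-1 0 0 0.042 0 0 0; -1 0 0 0.084 0 0 0; -1 0 0 0.084 0 0 0; -1 0 0 0.084 0 0 0; -1 0 0 0.084 0 0 0; -1 0 0 0.084 0 0 0; -1 0 0 0.084 0 0 0; -1 0 0 0.084 0 0 0",
)

```text
clock: 4.57
eef_pos: [0.5188, 0.0512, 0.2142]
tool_rot: [0.976, 0.219, -0.001, -0.0]
ft_force: [-0.3, 0.1, 0.2]
grip_width: 0.0001
grasp_force: 0.0
```

```bash
cat > chk.py <<'E'
from h import *
import sys
k=sys.argv[1]; o=bot.get_obs(); print(o["clock"],o["eef_pos"],o["ft_force"])
for n in("top","wrist"):
    i=bot.camera(n)[:,:,::-1]; cv2.imwrite(f"pics/{n}{k}.png",i); r=cv2.imread(f"pics/{n}2.png")
    d=cv2.GaussianBlur(cv2.absdiff(i,r),(3,3),0).max(2)
    m=(d>25).astype(np.uint8); K,l,s,c=cv2.connectedComponentsWithStats(m)
    print(n,[(s[j].tolist()) for j in range(1,K) if s[j,4]>15][:12])
E
python3 chk.py 3
```

```text
4.5667 [0.5187534  0.05119124 0.21418234] [-0.28870714  0.1145545   0.18271947]
top [[308, 182, 9, 4, 26]]
wrist [[424, 121, 25, 21, 268]]
```

```bash
python3 - <<'E'
from h import *
r=[]
for k in(2,3):
    w=cv2.resize(cv2.imread(f"pics/wrist{k}.png")[60:180,340:500],(400,300),interpolation=2)
    t=cv2.resize(cv2.convertScaleAbs(cv2.imread(f"pics/top{k}.png")[160:205,270:330],alpha=1.7),(400,300),interpolation=0)
    r.append(np.hstack([w,t]))
cv2.imwrite("pics/m3.png",np.vstack(r))
a=cv2.absdiff(cv2.imread("pics/top3.png"),cv2.imread("pics/top2.png"))
print(onz("top",308,184,.043),onz("top",317,184,.043))
print(onz("wrist",424,121,.043),onz("wrist",449,142,.043))
E
```

```text
[ 0.59871954 -0.01040334  0.043     ] [ 0.59834794 -0.03244597  0.043     ]
[ 0.59973036 -0.01089158  0.043     ] [ 0.59320284 -0.0415227   0.043     ]
```

View pics/m3.png

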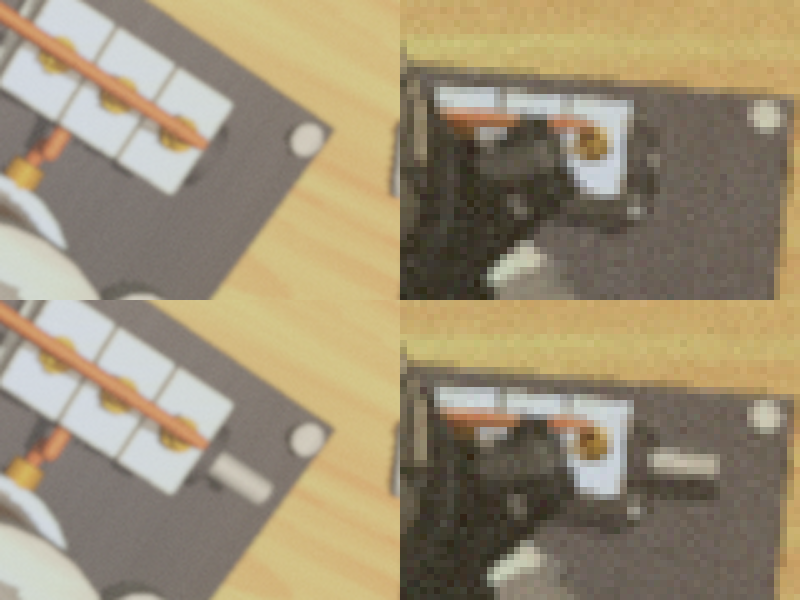

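The pin is clearly out: a steel bar about 25 mm long, at top pixels (308–317, 182–186). I'll stop pumping, retreat straight up and check the knob.

Request:
step_arm(
  targets="-1 0 0 0.06 0 0 0; -1 0 0 0.12 0 0 0; -1 -0.04 -0.04 0.16 0 0 0; -1 -0.1 -0.1 0.16 0 0 0; -1 -0.16 -0.16 0.16 0 0 0; -1 -0.2 -0.2 0.16 0 0 0; -1 -0.2 -0.2 0.16 0 0 0; -1 -0.2 -0.2 0.16 0 0 0; -1 -0.2 -0.2 0.16 0 0 0",
)

```text
clock: 5.42
eef_pos: [0.4197, -0.0488, 0.2954]
tool_rot: [0.976, 0.219, 0.0, -0.0]
ft_force: [1.2, 0.0, -0.9]
grip_width: -0.0001
grasp_force: 0.0
```

```bash
python3 - <<'E'
from h import *
o=bot.get_obs(); print(o["clock"],o["eef_pos"],o["ft_force"])
r=[]
for n in("side","top"):
    i=bot.camera(n)[:,:,::-1].copy(); cv2.imwrite(f"pics/{n}4.png",i); j=cv2.imread(f"pics/{n}0.png")
    y,x=(190,290) if n=="side" else (150,240)
    s=1 if n=="side" else 1.7
    r.append(np.hstack([cv2.resize(cv2.convertScaleAbs(q[y:y+110,x:x+140],alpha=s),(380,298)) for q in(j,i)]))
cv2.imwrite("pics/m4.png",np.vstack(r))
i=cv2.imread("pics/side4.png"); g=i.max(2)[200:228,325:350]<45; print(np.argwhere(g).mean(0)+[200,325],g.sum())
g=cv2.imread("pics/side0.png").max(2)[200:228,325:350]<45; print(np.argwhere(g).mean(0)+[200,325],g.sum())
E
```

```text
5.4167 [ 0.41968498 -0.04875478  0.29544432] [ 1.17685568  0.03577741 -0.86771482]
[219.24623116 336.70351759] 199
[219.21134021 336.74742268] 194
```

View pics/m4.png

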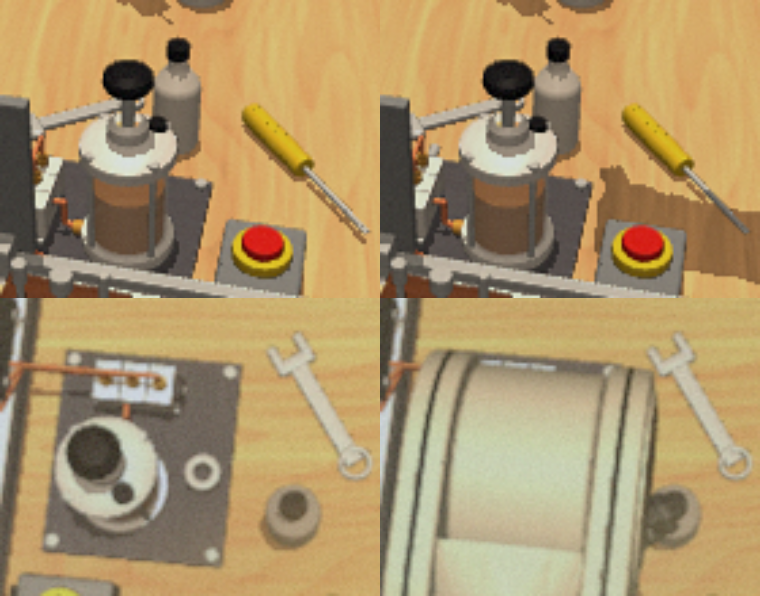

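In the side view the knob sits at the same pixels as at the start, and the tools, bottles and e-stop haven't moved. In the top view the arm covers the pump, but the pin was already seen out.

```bash
python3 -c "
from workcell import bot
print(bot.job_done())"
```

```text
the job is handed in; nothing more can be done
None
```

The job is handed in: the indicator pin popped fully out (about 25 mm by camera) after two full strokes, though the brief said 3 to 6; the knob is back up, the e-stop was not pressed, the tools and bottles near the pump look unmoved on camera, and the clock was about 5.5 s.

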